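# Refill the pouch feeder and set its side guide

## Task

Take the pack of document pouches out of the sorter and lower it, long side upright, into the feeder's sloping tray until it stands fully home on the tray's foot behind the throat lip. Then slide the side guide in by its fin until you feel it stop, so that the pack is held snug, without play, between it and the clamped far guide; do this gently and do not force it against the pack. Leave the pack standing there and leave the stapler, the tape measure and the staple box where they are.

Things in the scene. Friction and masses are not known exactly. Their poses are not given: they have to be found in the camera images.
- pouch_pack: Stiff stack of document pouches, white with an orange band, about 0.1 kg. Firm body 124 x 104 x 14 mm (film edges look 1 to 2 mm larger). Starts upright on a 104 mm edge in the sorter's middle slot. Origin: middle of its rear large face; x along the 124 mm side (up at the start), y along the 104 mm side, z through the thickness towards the banded face (to the left at the start).
- pack_middle (a point): The middle of the pouch pack: half its height, width and thickness (7 mm from the pack's origin along its z). Axes as the pack's.
- sorter: Low fixed desk file sorter of dark steel wire, base 124 x 150 mm, 64 mm high, five 17 mm slots side by side along its x. The pack stands in the middle one on the 3 mm base plate and sticks out about 64 mm above the wires; the other slots are empty. Origin: on the bench under its middle; y along the slots, z up.
- feeder: Grey desktop pouch feeder, fixed, its front turned to the left, housing 176 x 268 mm and 88 mm high, with the sloping tray on top. Origin: on the bench below the tray's origin; x to its rear, y to its left seen from its front, z up. Housing from x = -96 to 90 mm and y = -165 to 103 mm.
- tray: The feeder's tray; its bed leans back 30 degrees from vertical. Origin: where bed face and foot meet, 75 mm above the bench, about midway between the guides. z up along the bed, x through the bed to the rear, y to the far guide. Bed face: plane x = 0, z = 0 to 80 mm; the pack lies on it at negative x, standing on the foot (z = 0); its top 44 mm stay free.
- throat (a point): Middle of the throat's mouth, between bed and lip: the lip faces the bed 22 mm in front of it, is 23 mm high and flares out above, up to 30 mm. The pack goes in between along the bed. Axes as the tray's.
- far_guide_face (a point): Middle of the inner face of the far guide, a black wall 20 mm deep from z = 30 to 80 mm of the tray on its +y side, with a thumb screw. It was clamped there for the last job, at tray y = 52 to 66 mm, and stays put. The pack's far edge goes against this face. Axes as the tray's.
- side_guide (a joint): Sliding side guide facing the far one: a black wall 20 mm deep, z = 30 to 80 mm of the tray, on the side nearer the robot, moving along the tray's y. Value in m: its inner face stands at tray y = -(34 mm + value); it grows as the guide opens, to 56 mm. It starts open, moves stiffly (about 2 N) and stays where it is left.
- guide_fin (a point): Top middle of the side guide's grip fin, an upright black blade 10 mm thick along the tray's y and 18 mm deep along its x, which stands 42 mm above the bed's upper edge along the tray's z. Its middle is 48 mm outside the guide's inner face. Moves with the guide; pinch it or push its outer side. Axes as the tray's.
- stapler: Red and black desk stapler, 142 x 32 x 54 mm, on the right, near the bench front. Origin: middle of its underside. Bystander.
- tape_measure: Yellow tape measure, 66 x 35 x 64 mm, standing between sorter and scanner, at the back. Origin: middle of its underside. Bystander.
- staple_box: Small white staple box, 62 x 36 x 22 mm, on the right, between stapler and label roll. Origin: middle of its underside. Bystander.

How it is judged:
On the way:
1. the pack stands on the tray's foot, lying along the bed, with the side guide still open (x of pack_middle in the frame of tray between -0.013 and -0.003 m and z of pack_middle in the frame of tray between 0.058 and 0.0655 m and angle between the x axis of pouch_pack and the z axis of tray, either way round below 0.11 rad and angle between the z axis of pouch_pack and the x axis of tray, either way round below 0.11 rad and y of guide_fin in the frame of far_guide_face below -0.158 m), for 0.2 s.
At the end, for the whole second after the job is handed in: The released pack stands at rest along the bed (within 0.11 rad), its middle 58 to 65.5 mm up the tray and 3 to 13 mm off the bed, no more than 1.5 mm from either guide (x of pack_middle in the frame of tray between -0.013 and -0.003 m and z of pack_middle in the frame of tray between 0.058 and 0.0655 m and angle between the x axis of pouch_pack and the z axis of tray, either way round below 0.11 rad and angle between the z axis of pouch_pack and the x axis of tray, either way round below 0.11 rad and y of pack_middle in the frame of far_guide_face above -0.0535 m and y of pack_middle in the frame of guide_fin below 0.1015 m and linear speed of pouch_pack below 0.01 m/s); the robot touches nothing.
It fails at once if the side guide is forced against the pack (more than 20 N) (contact force between side_guide and pouch_pack above 20 N).
It fails at once if the stapler is moved by more than 15 mm (distance of stapler from where it was at the start of the episode above 0.015 m).
It fails at once if the tape measure is moved by more than 15 mm (distance of tape_measure from where it was at the start of the episode above 0.015 m).
It fails at once if the staple box is moved by more than 15 mm (distance of staple_box from where it was at the start of the episode above 0.015 m).
It also fails if it takes over 42 s, if anything falls off the work surface, if the arm or the gripper's body presses on something with over 40 N, if the wrist force passes 120 N, or if a joint passes its speed limit or range.

## Robot

A 6-joint arm with a two-finger parallel gripper is mounted at the origin on a cart in front of the work surface, level with it; the furniture and walls round the work are solid. World frame = base frame: x ahead of the robot, y to its left, z up, the work surface at z = 0. Lengths are in m, angles in rad, forces in N, time in s.
With the tool pointing down it reaches from about 0.35 to 0.875 m from the base axis. Payload 4.2 kg.
Tool frame: the origin (TCP) lies midway between the tips of the shut fingers; the grasp point (between the pads) lies 19 mm behind it (arm.pinch_z is the distance from the TCP to the grasp point, in m); z points along the fingers, y is the line along which they close (so a half turn about z gives the same grasp; the last joint's range is limited). The gripper opens to 87 mm and grips with 3 to 60 N. Pads are 19 mm wide; open, the fingers measure 117 mm over their backs; the gripper's body (75 mm by 190 mm) begins 51 mm behind the grasp point.
Start: joints at [-1.017, 0.385, 0.008, 0, -1.194, -0.259], TCP at [0.182, -0.598, 0.192] pointing down, gripper open.
Joint ranges: [-3.14, 3.14], [-1.21, 2.06], [-1.07, 1.41], [-3.16, 2.05], [-2.99, -0.16], [-3.1, 3.1]. Speed limits (rad/s): [2.79, 2.79, 3.14, 3.14, 3.14, 3.14].

## Interface

Orientations are given as a rotation vector (axis times angle).
In Python, from station import arm, planner, eyes, sensors gives the robot as it stands. The module is installed in compiled form; this text tells all that it offers. Calls block until the motion is done:
- arm.reach(position, orientation): joint-space move of the TCP to a pose.
- arm.move_l(position, attitude=None, speed=0.15, until_force=None): straight line of the TCP; attitude=None keeps the orientation; speed is the mean speed in m/s. With until_force (N) it stops when the force on the tool has changed by that much, and returns True; else False.
- arm.move_joints(angles): joint-space move.
- arm.let_go() and arm.clamp(grasp_force=None): open the fingers fully, or close them until they stop; grasp_force is the grip in N (None keeps the last).
- arm.dwell(seconds).
- planner.ik(position, orientation): joint angles nearest the present ones, or None.
- eyes.grab_frame(name): name is "scene" or "top" or "wrist"; returns a dict with "color" (400x640x3 uint8, red, green, blue), "fx", "fy", "cx", "cy" (pixels), "origin" and "attitude" of the camera in the world. Camera axes: x right, y down, z forward; pixel columns grow to the right and rows downward; lengths in m; the calibration is good to about 2 mm. A picture is of the moment at which its call begins. There is no depth.
A pose or a line that the arm cannot do raises arm.Unreachable and nothing moves.
- arm.sign_off(): hands the job in; it is judged then, once.
Trained networks look in a picture, given as the dict that the camera call returned (one of the last four; its "shot" number tells which), for a name from the list of things; names that differ only in an ending like _2 or _b are one class to them, and where a whole thing is asked for, a point or a joint stands for the part that bears it (a point fixed in the world has none). Each returns a list of dicts, best first, with "p" (0 to 1); they miss things now and then, are a little off and sometimes report something else, mostly with a low value. They report only what shows in the picture. A call takes as long as a camera call.
- eyes.cut_out(thing, picture): "pixels" (400x640 bool, what is visible of it) and "bbox" ([left, top, right, bottom] in pixels, round what is visible of it).
Readings, each from a call of its own:
- sensors.current_time(): time.
- sensors.current_joint_pos(): joint angles.
- sensors.current_qd(): joint speeds.
- sensors.current_joint_efforts(): joint torques, N m.
- sensors.current_tcp_pos(): TCP position.
- sensors.current_orientation(): TCP orientation.
- sensors.current_ft_force(): force on the tool from outside, world axes, zero at the start.
- sensors.current_wrist_torque(): the same for the moment, N m.
- sensors.current_grip_width(): finger opening in m.
- sensors.current_gripper_force(): force on a finger pad.
Only numpy, scipy, OpenCV 4.12 (cv2) and the standard library are available. Lean on these libraries where they do the work, as an engineer would, in place of code of your own. Each camera call takes 0.05 s, during which the arm holds its last target. There are 200 camera calls.

## Working session

There is one attempt and no reset: what is moved stays moved. The work goes in short steps, each a Python script; the robot and the scene stay as the last script left them, time stands still between calls to the robot, and variables do not carry over. Pictures are saved under pics/ and viewed, at most 10 in all, crops included, and the job is handed in when it is done.

```bash
mkdir -p pics; cat > h.py <<'E'
import numpy as np, cv2
from scipy.spatial.transform import Rotation as R
from station import arm, planner, eyes, sensors
def att(f):
    a=np.array(f["attitude"],float)
    return a if a.shape==(3,3) else R.from_rotvec(a).as_matrix()
def save(f,n,crop=None,scale=1):
    im=cv2.cvtColor(f["color"],cv2.COLOR_RGB2BGR)
    if crop: l,t,r,b=crop; im=im[t:b,l:r]
    if scale!=1: im=cv2.resize(im,None,fx=scale,fy=scale,interpolation=cv2.INTER_CUBIC)
    cv2.imwrite(f"pics/{n}.png",im)
def ray(f,u,v):
    d=att(f)@np.array([(u-f["cx"])/f["fx"],(v-f["cy"])/f["fy"],1.]); return np.array(f["origin"]),d/np.linalg.norm(d)
def onz(f,u,v,z):
    o,d=ray(f,u,v); return o+d*(z-o[2])/d[2]
def proj(f,P):
    p=(np.atleast_2d(P)-np.array(f["origin"]))@att(f)
    return np.c_[f["fx"]*p[:,0]/p[:,2]+f["cx"],f["fy"]*p[:,1]/p[:,2]+f["cy"]]
def tri(obs):
    A=np.zeros((3,3));b=np.zeros(3)
    for f,u,v in obs:
        o,d=ray(f,u,v);M=np.eye(3)-np.outer(d,d);A+=M;b+=M@o
    return np.linalg.solve(A,b)
E
python3 - <<'E'
from h import *
for n in ["scene","top"]:
    f=eyes.grab_frame(n); save(f,n,None,1.25)
    print(n,f["fx"],f["fy"],f["cx"],f["cy"],np.round(f["origin"],4),np.round(f["attitude"],4).tolist())
    for t in ["pouch_pack","sorter","feeder","side_guide","guide_fin","far_guide_face","tape_measure","tray"]:
        try:
            r=eyes.cut_out(t,f)
            for q in r[:2]:
                c,s,a=cv2.minAreaRect(np.argwhere(q["pixels"])[:,::-1].astype(np.float32)); print(t,round(q["p"],2),q["bbox"],np.round(c,1),np.round(s,1),round(a,1))
        except Exception as e: print(t,e)
print(sensors.current_time())
E
```

```text
scene 383.7868479743684 383.7868479743684 321.37589542338765 192.8097346494259 [0.0607 0.484  0.7322] [-1.0045, 2.4106, -1.0799]
pouch_pack 0.83 [209.1, 241.6, 245.0, 312.9] [229.  278.5] [75.1 13.9] 63.4
sorter 0.87 [194.4, 253.3, 274.2, 337.7] [231.4 294.3] [67.1 62.2] 63.4
feeder 0.64 [262.9, 151.4, 383.7, 268.7] [325.8 206.5] [120.   96.3] 40.0
side_guide 0.6 [339.4, 179.7, 369.9, 216.7] [353.4 191.8] [24.  36.5] 29.1
guide_fin 0.58 [333.7, 177.2, 370.2, 214.9] [352.9 192.2] [25.  37.1] 26.6
far_guide_face 0.68 [303.9, 158.7, 316.4, 176.1] [305.4 165.5] [ 8.5 18.3] 23.2
tape_measure 0.75 [206.9, 218.8, 238.3, 245.9] [221.4 232.9] [26.9 28.4] 65.6
tray 0.81 [280.4, 147.9, 375.7, 235.7] [326.1 196.1] [94.7 63.4] 24.0
tray 0.22 [262.6, 149.9, 385.3, 269.9] [325.9 206.1] [118.6  95.6] 40.2
top 431.82690030324335 431.82690030324335 315.0649710464072 194.96895870031503 [0.3705 0.0048 1.2294] [-2.1169, 2.1445, -0.2002]
pouch_pack 0.63 [195.7, 189.8, 220.0, 232.1] [208.1 210.4] [17.7 42.4] 14.9
pouch_pack 0.6 [320.5, 158.4, 338.4, 171.4] [328.2 164.8] [ 8.2 13.3] 78.7
sorter 0.85 [188.5, 187.2, 241.4, 241.6] [212.9 214.2] [43.9 53.4] 13.4
feeder 0.92 [276.3, 147.7, 356.7, 254.6] [316.1 199.4] [ 72.4 106.8] 4.8
side_guide 0.76 [319.3, 219.0, 338.3, 237.0] [329. 228.] [22. 18.] 90.0
guide_fin 0.78 [320.7, 218.8, 338.8, 243.5] [329. 229.] [22. 18.] 90.0
guide_fin 0.16 [197.7, 187.9, 223.8, 230.7] [208.2 210.5] [18.1 42.3] 15.6
tape_measure 0.77 [228.7, 150.4, 250.7, 171.0] [241.2 160.8] [26. 16.] 14.0
tray 0.83 [300.4, 150.2, 342.7, 251.1] [321.4 199.5] [ 36.9 101.5] 1.4
0.9
```

View pics/scene.png

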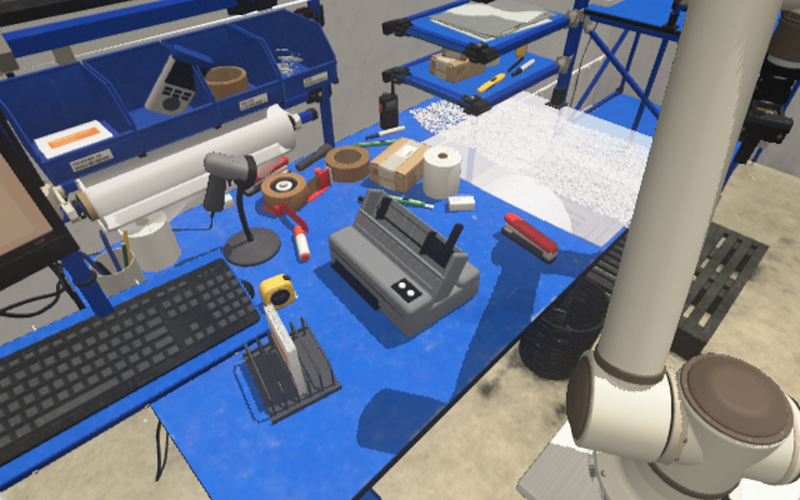

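View pics/top.png

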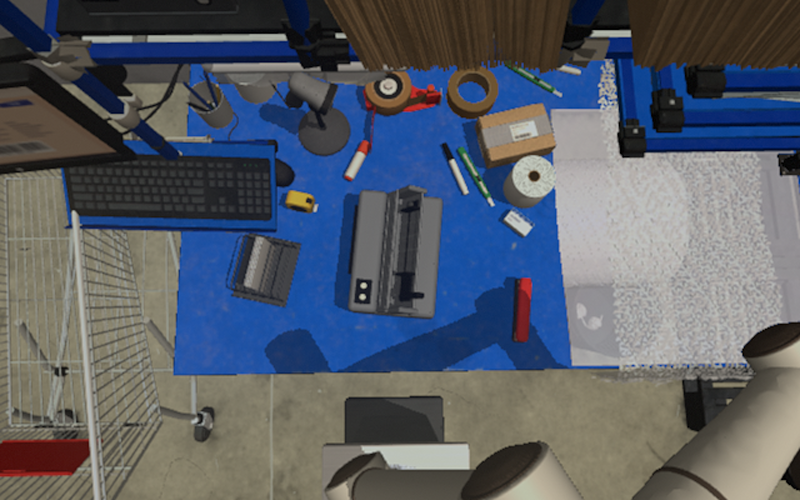

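The scene view shows the sorter with the white pack at (290,350) of the scaled picture and the feeder at (400,265), its black fin at (450,245). In the top view the sorter is at (265,268) and the feeder at (395,250). The cut-outs agree with this. Next come close-up wrist views.

```bash
python3 - <<'E'
from h import *
f=eyes.grab_frame("top"); s=eyes.grab_frame("scene"); w=eyes.grab_frame("wrist")
T=R.from_rotvec(sensors.current_orientation()).as_matrix(); print("tool",T.round(3).tolist())
p=np.array(sensors.current_tcp_pos())
print("cam in tool",(T.T@(np.array(w["origin"])-p)).round(4),(T.T@att(w)).round(3).tolist(),w["fx"])
print("feeder top corners",[onz(f,u,v,.088)[:2].round(3).tolist() for u,v in [(285,152),(352,158),(280,247),(348,253)]])
print("sorter",onz(f,212.9,214.2,.03).round(3),"pack top",onz(f,208.1,210.4,.127).round(3))
print("fin",onz(f,329,229,.18).round(3))
for pos,yaw in [((.50,0.0,.42),0),((.50,0.28,.40),0),((.50,.12,.40),0)]:
    for k in (0,90,180,270):
        Rt=R.from_euler('z',k,degrees=True)*R.from_euler('x',180,degrees=True)
        q=planner.ik(pos,Rt.as_rotvec()); print(pos,k,None if q is None else np.round(q,2))
    fe=np.radians(-90)
    tz=np.array([0,-.5,.866]);z=-tz
    for y in (np.array([0,.866,.5]),-np.array([0,.866,.5])):
        Rm=np.c_[np.cross(y,z),y,z]; q=planner.ik((.5,-.05,.3),R.from_matrix(Rm).as_rotvec()); print("tilt",None if q is None else np.round(q,2))
E
```

```text
tool [[-0.957, -0.291, -0.0], [-0.291, 0.957, 0.0], [0.0, 0.0, -1.0]]
cam in tool [ 0.067  -0.0004 -0.1921] [[0.001, -0.969, -0.246], [1.0, 0.001, 0.001], [-0.001, -0.246, 0.969]] 345.9079233518425
feeder top corners [[0.698, 0.075], [0.679, -0.108], [0.44, 0.089], [0.422, -0.09]]
sorter [0.537 0.281 0.03 ] pack top [0.534 0.271 0.127]
fin [ 0.476 -0.037  0.18 ]
(0.5, 0.0, 0.42) 0 [ 0.33  0.09  0.17  0.   -1.65  1.25]
(0.5, 0.0, 0.42) 90 [ 0.33  0.09  0.17  0.   -1.65  2.82]
(0.5, 0.0, 0.42) 180 [ 0.33  0.09  0.17  0.   -1.65 -1.9 ]
(0.5, 0.0, 0.42) 270 [ 0.33  0.09  0.17  0.   -1.65 -0.33]
tilt [-0.15  0.21  0.1  -0.52 -1.56 -1.39]
tilt [-0.15  0.21  0.1  -0.52 -1.56  1.76]
(0.5, 0.28, 0.4) 0 [ 0.79  0.23  0.29  0.   -1.63  0.78]
(0.5, 0.28, 0.4) 90 [ 0.79  0.23  0.29  0.   -1.63  2.35]
(0.5, 0.28, 0.4) 180 [ 0.79  0.23  0.29  0.   -1.63 -2.36]
(0.5, 0.28, 0.4) 270 [ 0.79  0.23  0.29  0.   -1.63 -0.79]
tilt [-0.15  0.21  0.1  -0.52 -1.56 -1.39]
tilt [-0.15  0.21  0.1  -0.52 -1.56  1.76]
(0.5, 0.12, 0.4) 0 [ 0.55  0.12  0.16  0.   -1.61  1.02]
(0.5, 0.12, 0.4) 90 [ 0.55  0.12  0.16  0.   -1.61  2.59]
(0.5, 0.12, 0.4) 180 [ 0.55  0.12  0.16  0.   -1.61 -2.12]
(0.5, 0.12, 0.4) 270 [ 0.55  0.12  0.16  0.   -1.61 -0.55]
tilt [-0.15  0.21  0.1  -0.52 -1.56 -1.39]
tilt [-0.15  0.21  0.1  -0.52 -1.56  1.76]
```

```bash
cat >> h.py <<'E'
import pickle
DOWN=R.from_euler('x',180,degrees=True)
E
python3 - <<'E'
from h import *
t0=sensors.current_time(); D=[]
for i,pos in enumerate([(.52,-.10,.30),(.52,.06,.30),(.53,.20,.30),(.53,.29,.30)]):
    arm.reach(pos,DOWN.as_rotvec()); arm.dwell(.15)
    f=eyes.grab_frame("wrist"); f["cut"]={}
    for t in (["side_guide","far_guide_face","tray","feeder"] if i<2 else ["pouch_pack","sorter"]):
        r=eyes.cut_out(t,f)
        if r:
            f["cut"][t]=r[0]; c,s,a=cv2.minAreaRect(np.argwhere(r[0]["pixels"])[:,::-1].astype(np.float32)); print(i,t,round(r[0]["p"],2),r[0]["bbox"],np.round(c,1),np.round(s,1),round(a,1))
    save(f,f"w{i}",None,1.25); D.append(f)
pickle.dump(D,open("D.pkl","wb")); print(sensors.current_time()-t0)
E
```

```text
0 side_guide 0.59 [236.2, 182.8, 284.7, 255.5] [254.6 219.5] [79.2 34.1] 76.9
0 far_guide_face 0.55 [240.5, 33.9, 278.4, 60.8] [257.6  47. ] [24.7 35.1] 81.9
0 tray 0.81 [212.8, 0.0, 292.6, 255.2] [249.2 126.5] [ 74.1 255.9] 3.4
0 feeder 0.81 [162.5, 0.7, 330.4, 255.3] [246.5 127.5] [255. 169.] 90.0
1 side_guide 0.9 [380.5, 182.2, 425.4, 242.9] [393.5 212.3] [44.4 54.5] 15.5
1 far_guide_face 0.56 [396.7, 32.1, 447.5, 57.5] [420.9  46.4] [24.3 49.2] 85.2
1 tray 0.65 [337.0, 0.0, 462.8, 255.4] [391.7 123.7] [ 93.7 265.6] 11.4
1 feeder 0.98 [292.0, 1.1, 472.0, 255.6] [379.  124.6] [171.5 259.9] 4.6
2 pouch_pack 0.55 [226.9, 118.5, 268.1, 219.4] [246.3 167.6] [ 31.3 102.7] 9.1
3 sorter 0.59 [268.8, 99.9, 380.2, 215.5] [322.6 156.2] [ 91.4 109. ] 12.5
5.3417
```

```bash
python3 - <<'E'
from h import *
D=pickle.load(open("D.pkl","rb"))
save(D[0],"c0",(150,0,350,270),2.2); save(D[1],"c1",(280,0,480,270),2.2)
a=[cv2.resize(cv2.cvtColor(D[i]["color"],4)[y:y+150,x:x+180],None,fx=2.2*2,fy=2.2*2,interpolation=2) for i,x,y in((2,170,90),)]
cv2.imwrite("pics/c2.png",a[0][:590,:800])
x=[cv2.imread(f"pics/c{i}.png") for i in(0,1)]; g=np.hstack([i[:594,:] for i in x])[:, :800] if 0 else np.hstack([cv2.resize(i,(400,540)) for i in x]); cv2.imwrite("pics/c01.png",g)
E
```

```text
(no output)
```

View pics/c01.png

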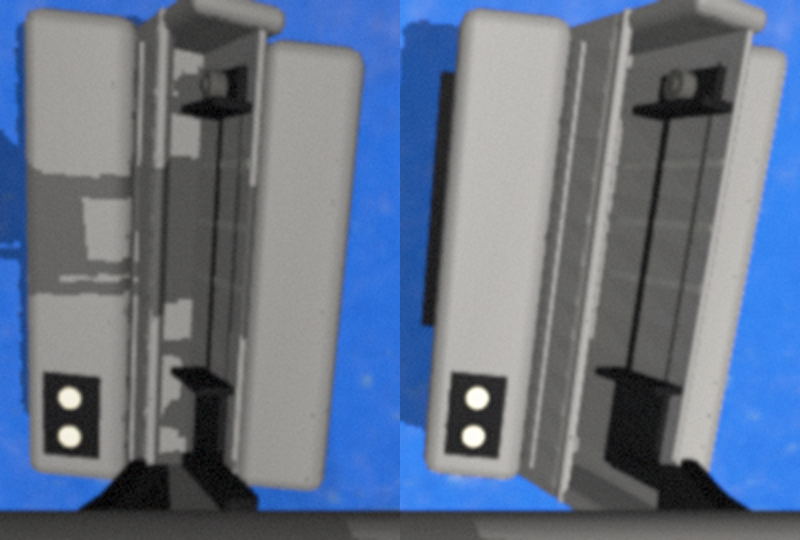

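View pics/c2.png

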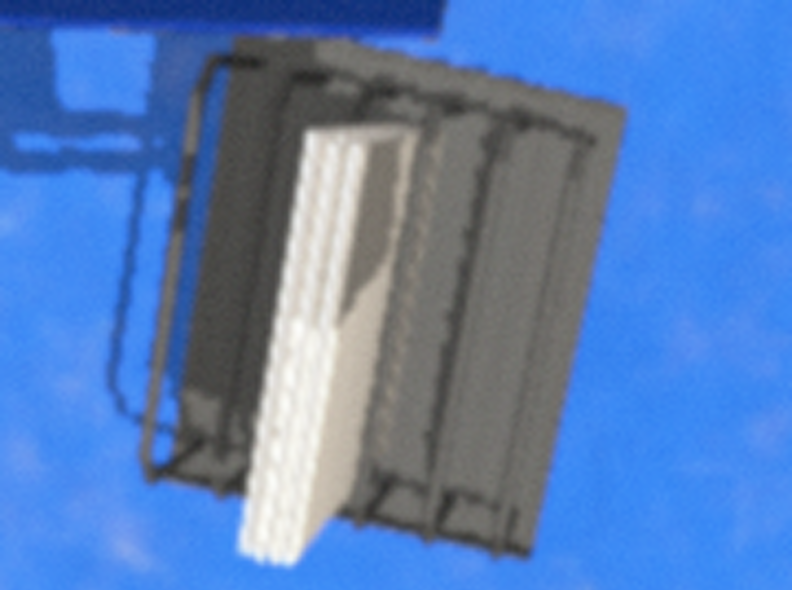

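The two feeder views show:
- **Far guide:** rim from (183,108) to (251,103) left, and (635,110) to (732,106) right.
- **Side guide:** rim from (172,372) to (233,388) left, and (597,372) to (681,390) right.
- **Bed edge and lip ridge:** both show as long lines.

The pack close-up shows the top edge from (310,130)–(365,130) down to (240,550)–(295,565).

```bash
python3 - <<'E'
from h import *
D=pickle.load(open("D.pkl","rb")); L,Rr,P2,P3=D
l=lambda x,y:(150+x/2,y/2); r=lambda x,y:(280+(x-400)/2,y/2)
for n,a,b in [("farL",(183,108),(635,110)),("farR",(251,103),(732,106)),("sideL",(172,372),(597,372)),("sideR",(233,388),(681,390))]:
    print(n,tri([(L,*l(*a)),(Rr,*r(*b))]).round(4))
def line(n,a1,a2,b1,b2):
    o1,d1=ray(L,*l(*a1));_,d2=ray(L,*l(*a2));n1=np.cross(d1,d2)
    p,e1=ray(Rr,*r(*b1));_,e2=ray(Rr,*r(*b2))
    for e in(e1,e2): print(n,(p+e*((o1-p)@n1)/(e@n1)).round(4))
line("bededge",(266,60),(238,455),(748,60),(690,420))
line("lip",(164,60),(150,455),(627,60),(570,455))
print("housing front left near/far z.088",onz(Rr,*r(427,468),.08).round(4),onz(Rr,*r(462,14),.08).round(4),onz(L,*l(30,470),.08).round(4),onz(L,*l(25,14),.08).round(4))
print("rear",onz(L,*l(364,50),.08).round(4),onz(L,*l(322,488),.08).round(4))
# pack top corners
q=lambda x,y:(170+x/4.4,90+y/4.4)
T=np.array([onz(P2,*q(*c),.127) for c in[(308,130),(366,131),(239,550),(297,566)]]); print("pack",T.round(4),T.mean(0).round(4))
# sorter base corners z=0.003 and its middle
S=np.array([onz(P2,*q(*c),.0) for c in[(628,105),(533,556)]]);print(S.round(4))
f=P3["cut"]["sorter"]
E
```

```text
farL [ 0.6444 -0.0191  0.1122]
farR [ 0.6415 -0.0579  0.1441]
sideL [ 0.507  -0.0051  0.1124]
sideR [ 0.5045 -0.0439  0.143 ]
bededge [ 0.6616 -0.065   0.1399]
bededge [ 0.4894 -0.0481  0.1485]
lip [ 0.666  -0.0125  0.1191]
lip [0.4598 0.0091 0.1172]
housing front left near/far z.088 [0.4386 0.0941 0.08  ] [0.697 0.07  0.08 ] [0.437  0.0965 0.08  ] [0.6967 0.0702 0.08  ]
rear [ 0.679  -0.1123  0.08  ] [ 0.4249 -0.0876  0.08  ]
pack [[0.59   0.2827 0.127 ]
 [0.5898 0.2691 0.127 ]
 [0.4876 0.3059 0.127 ]
 [0.4834 0.2916 0.127 ]] [0.5377 0.2873 0.127 ]
[[0.5952 0.211  0.    ]
 [0.4475 0.244  0.    ]]
```

```bash
cat >> h.py <<'E'
yaw=np.radians(-5.6); ty=np.array([np.cos(yaw),np.sin(yaw),0]); fx=np.array([np.sin(yaw),-np.cos(yaw),0]); Z=np.array([0,0,1.])
tz=Z*np.cos(np.pi/6)+fx*.5; tx=fx*np.cos(np.pi/6)-Z*.5
O=.586*ty-.043*fx+.075*Z      # y=0: planned pack middle
TR=R.from_matrix(np.c_[ty,np.cross(-tz,ty),-tz]).as_rotvec()
tp=lambda x,y,z:O+x*tx+y*ty+z*tz
def st():
    p=np.array(sensors.current_tcp_pos()); d=p-O
    print("t",round(sensors.current_time(),2),"tcp",p.round(4),"tray",np.round([d@tx,d@ty,d@tz],4),"F",np.round(sensors.current_ft_force(),1),"w",round(sensors.current_grip_width(),4))
E
python3 - <<'E'
from h import *
st()
G=(R.from_euler('z',-12.5,degrees=True)*DOWN).as_rotvec(); c=[.5375,.2873]
q=planner.ik(tp(-.011,0,.185),TR); print("ik",q)
arm.reach(c+[.15],G); arm.move_l(c+[.088],speed=.12); st()
arm.clamp(15); st()
arm.move_l(c+[.24],speed=.2); st()
arm.reach(tp(-.011,0,.195),TR); arm.dwell(.2); st()
f=eyes.grab_frame("wrist"); save(f,"pre",(100,0,540,280),1.8); pickle.dump(f,open("pre.pkl","wb"))
E
```

```text
t 6.39 tcp [0.5302 0.289  0.3005] tray [-0.3694 -0.0866  0.0471] F [-0.   0.2  0.4] w 0.0869
ik [-0.21472716  0.37284037  0.19172175 -0.52246001 -1.47204515  1.76238989]
t 7.71 tcp [0.5385 0.288  0.0894] tray [-0.2637 -0.0782 -0.1356] F [-0.3 -0.3  0.6] w 0.0872
t 8.87 tcp [0.5375 0.2873 0.088 ] tray [-0.2623 -0.0791 -0.1364] F [-0.5 -0.1 -0.2] w 0.0147
t 9.78 tcp [0.5366 0.2868 0.2383] tray [-0.3369 -0.08   -0.006 ] F [-1.  -0.5 -1.9] w 0.0144
t 11.51 tcp [ 0.579  -0.1007  0.2494] tray [-0.0121  0.      0.1944] F [-0.7  0.1 -1. ] w 0.0146
```

View pics/pre.png

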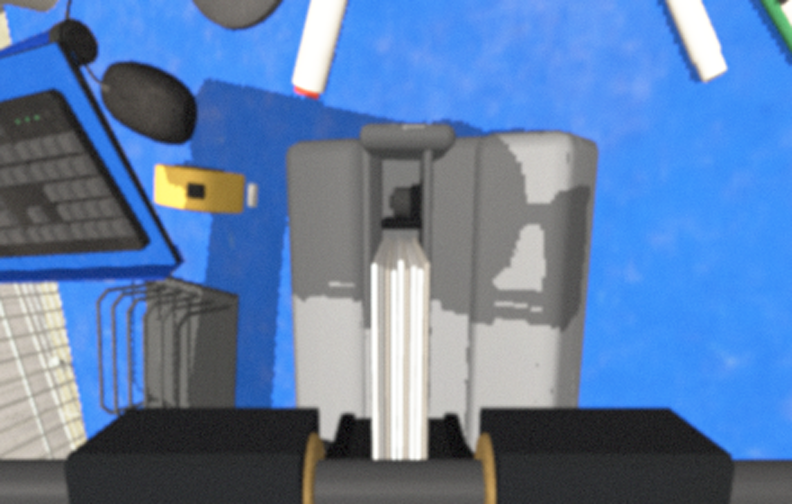

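The view looks straight down the bed. The pack's lower end, at (383–420, 230), lines up with the far guide at (383–422, 225), between the lip (about 370) and the bed (about 428). I can insert.

```bash
python3 - <<'E'
from h import *
print(arm.move_l(tp(-.011,0,.115),speed=.08,until_force=6)); st()
print(arm.move_l(tp(-.011,0,.079),speed=.03,until_force=6)); st()
f=eyes.grab_frame("wrist"); save(f,"ins",(100,0,540,280),1.8)
E
```

```text
False
t 12.71 tcp [ 0.5831 -0.0625  0.1807] tray [-0.011   0.0004  0.1156] F [ 0.5  0.8 -0.4] w 0.0142
True
t 13.65 tcp [ 0.5837 -0.0473  0.1533] tray [-0.0104 -0.0005  0.0844] F [ 0.2 -2.7  2.3] w 0.0142
```

View pics/ins.png

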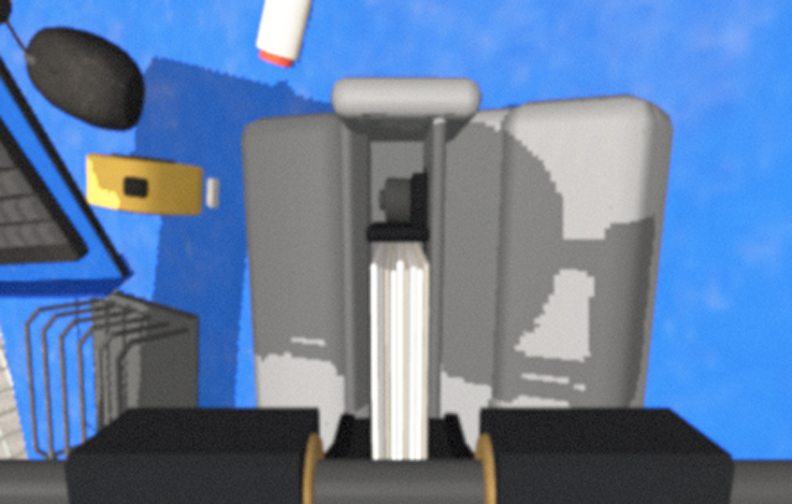

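The pack bottomed out at tray z 84.4 mm (85 expected), with its far edge just short of the guide at (398,235). I'll ease it against the bed, release, retreat along the bed and look.

```bash
python3 - <<'E'
from h import *
print(arm.move_l(tp(-.0075,0,.085),speed=.02,until_force=4)); st()
arm.let_go(); st()
arm.move_l(tp(-.0075,0,.17),speed=.15)
arm.move_l(tp(-.0075,-.10,.19),speed=.2); arm.dwell(.15); st()
f=eyes.grab_frame("wrist"); save(f,"rel",(100,0,540,330),1.8); pickle.dump(f,open("rel.pkl","wb"))
s=eyes.grab_frame("scene"); s["cut"]={}
E
```

```text
True
t 13.91 tcp [ 0.5834 -0.0494  0.1521] tray [-0.008  -0.0006  0.0844] F [-0.4 -0.6  0.9] w 0.0144
t 15.25 tcp [ 0.5834 -0.049   0.1525] tray [-0.0086 -0.0006  0.0845] F [ 0.3  0.5 -0.3] w 0.0869
t 16.77 tcp [ 0.4801 -0.0926  0.2425] tray [-0.0073 -0.0992  0.1892] F [-0.8 -0.1 -0.5] w 0.0868
```

View pics/rel.png

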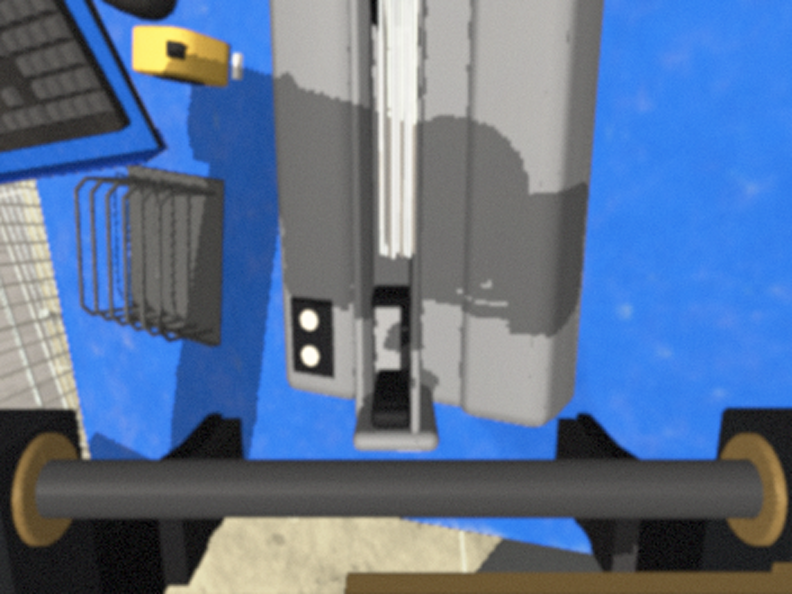

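The pack stands in the tray, its near edge at (395,255). The side guide's wall is at (390,292) and its fin at (392,375–425), so I'll compute where the fin is and push its outer side with shut fingers.

```bash
python3 - <<'E'
from h import *
f=pickle.load(open("rel.pkl","rb"))
def at(X,Y,z):
    o,d=ray(f,100+X/1.8,Y/1.8); P=o+d*((z-(o-O)@tz)/(d@tz)); e=P-O; return np.round([e@tx,e@ty],4)
print("fin",at(372,372,.122),at(412,425,.122),"guide wall",at(372,288,.08),at(410,303,.08),"pack near top",at(378,255,.124),at(412,258,.124),"cap",at(395,433,.08))
arm.clamp(10)
arm.reach(tp(-.009,-.175,.175),TR); 
print(arm.move_l(tp(-.009,-.175,.100),speed=.1,until_force=6)); st()
E
```

```text
fin [-0.0184 -0.1037] [-0.001 -0.128] guide wall [-0.0199 -0.0731] [-0.0014 -0.0805] pack near top [-0.0153 -0.0535] [-0.0014 -0.0547] cap [-0.0088 -0.1481]
False
t 19.71 tcp [ 0.4097 -0.0396  0.1665] tray [-0.009  -0.1744  0.1004] F [-0.   0.6  0.2] w 0.0004
```

```bash
python3 - <<'E'
from h import *
print(arm.move_l(tp(-.009,-.145,.100),speed=.06,until_force=6)); st()
print(arm.move_l(tp(-.009,-.098,.100),speed=.02,until_force=7)); st()
E
```

```text
False
t 20.36 tcp [ 0.4389 -0.0422  0.1659] tray [-0.0089 -0.1451  0.0998] F [ 0.1  0.  -0.5] w 0.0007
False
t 22.86 tcp [ 0.4857 -0.0468  0.1661] tray [-0.009  -0.0981  0.1   ] F [-0.1 -0.1  0.1] w 0.0007
```

```bash
python3 - <<'E'
from h import *
f=eyes.grab_frame("wrist"); save(f,"push",(100,0,540,330),1.6); pickle.dump(f,open("push.pkl","wb"))
for n in ("scene",):
    f=eyes.grab_frame(n); save(f,"pushs",(240,130,400,280),3); pickle.dump(f,open("pushs.pkl","wb"))
a=cv2.imread("pics/push.png");b=cv2.imread("pics/pushs.png");k=400/a.shape[1]
g=np.zeros((420,800,3),np.uint8);a=cv2.resize(a,(400,300));b=cv2.resize(b,(400,375));g[:300,:400]=a;g[:375,400:]=b;cv2.imwrite("pics/pushb.png",g)
E
```

```text
(no output)
```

View pics/pushb.png

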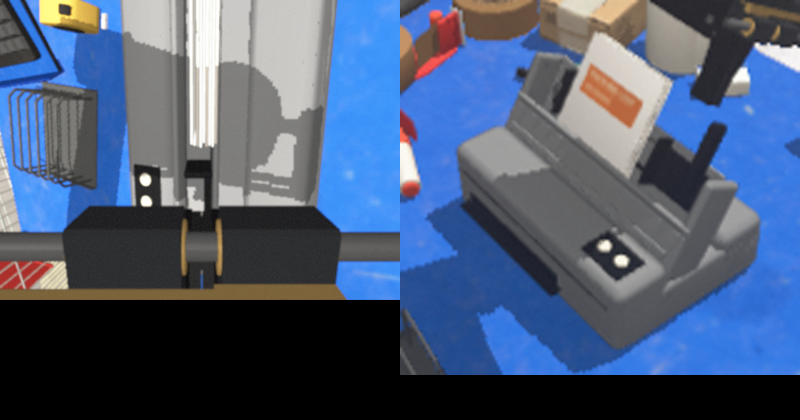

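```bash
python3 - <<'E'
from h import *
f=pickle.load(open("pushs.pkl","rb")); c=lambda P:np.round((proj(f,P)-[240,130])*2.5+[400,0],0).tolist()
print("tcp",c(sensors.current_tcp_pos()),"fin top/base y=-.121",c([tp(-.009,-.121,.122),tp(-.009,-.121,.08)]),"wall corners",c([tp(-.02,-.073,.03),tp(-.02,-.073,.08),tp(0,-.073,.08)]),"pack top",c([tp(-.014,-.054,.124),tp(-.014,.052,.124)]),
 "bed top edge", c([tp(0,-.15,.08),tp(0,.1,.08)]))
w=pickle.load(open("push.pkl","rb")); print("wrist tcp",proj(w,sensors.current_tcp_pos()), np.round((np.array(w["origin"])-np.array(sensors.current_tcp_pos())),3))
st(); print(sensors.current_joint_pos())
E
```

```text
tcp [[688.0, 127.0]] fin top/base y=-.121 [[716.0, 119.0], [696.0, 159.0]] wall corners [[632.0, 178.0], [653.0, 132.0], [667.0, 133.0]] pack top [[663.0, 81.0], [592.0, 31.0]] bed top edge [[724.0, 176.0], [557.0, 50.0]]
wrist tcp [[320.68473511 230.07806261]] [ 0.057 -0.103  0.166]
t 22.96 tcp [ 0.4857 -0.0468  0.1661] tray [-0.009 -0.098  0.1  ] F [ 0.1  0.3 -0.1] w 0.0005
[-0.1621483   0.26252651 -0.15617228 -0.55527334 -1.24217028  1.84270462]
```

```bash
python3 - <<'E'
from h import *
f=pickle.load(open("pushs.pkl","rb")); w=pickle.load(open("push.pkl","rb"))
g=np.zeros((560,800,3),np.uint8)
a=cv2.resize(cv2.cvtColor(f["color"],4)[125:225,320:395],(420,560),interpolation=2); b=cv2.resize(cv2.cvtColor(w["color"],4)[150:350,260:380],(336,560),interpolation=2)
g[:,:420]=a; g[:,440:776]=b; g=np.clip(g.astype(float)*1.6,0,255).astype(np.uint8); cv2.imwrite("pics/z.png",g)
E
```

```text
(no output)
```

View pics/z.png

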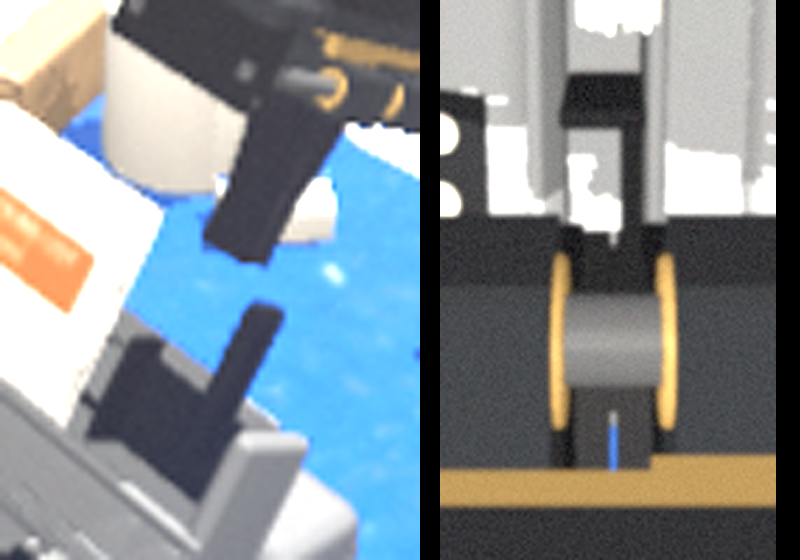

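The finger tip, at (240,250) in the zoom, is visibly above the fin top at (265,305). The shut fingers passed over the fin, so the tips sit about 30 mm higher than assumed. I'll go back, come in lower with force guards, and push again.

```bash
python3 - <<'E'
from h import *
arm.move_l(tp(-.009,-.098,.125),speed=.15)
arm.move_l(tp(-.009,-.165,.125),speed=.15)
print(arm.move_l(tp(-.009,-.165,.070),speed=.06,until_force=4)); st()
hit=arm.move_l(tp(-.009,-.115,.070),speed=.03,until_force=7); print(hit); st()
f=eyes.grab_frame("scene"); pickle.dump(f,open("s3.pkl","wb"))
E
```

```text
False
t 24.94 tcp [ 0.4208 -0.0255  0.1404] tray [-0.009  -0.1647  0.0703] F [-0.1 -0.5 -0.5] w 0.0001
False
t 26.76 tcp [ 0.4701 -0.0303  0.1401] tray [-0.0089 -0.1152  0.07  ] F [-3.2 -0.1  1. ] w 0.0004
```

It is now pushing the fin with about 3 N of sliding friction. I'll continue to the stop.

```bash
python3 - <<'E'
from h import *
print(arm.move_l(tp(-.009,-.090,.070),speed=.015,until_force=5)); st()
E
```

```text
True
t 27.34 tcp [ 0.471  -0.0303  0.1396] tray [-0.0088 -0.1143  0.0695] F [-0.3 -1.   0. ] w 0.0005
```

```bash
python3 - <<'E'
from h import *
print(arm.move_l(tp(-.009,-.095,.070),speed=.02,until_force=7)); st(); arm.dwell(.1); st()
f=eyes.grab_frame("wrist"); pickle.dump(f,open("p4.pkl","wb"))
for t in ("pouch_pack","side_guide","far_guide_face"):
    r=eyes.cut_out(t,f); print(t,[(round(q["p"],2),q["bbox"]) for q in r[:2]])
E
```

```text
True
t 27.78 tcp [ 0.4706 -0.0302  0.1386] tray [-0.0083 -0.1147  0.0687] F [-0.2 -0.2 -0.3] w 0.0006
t 27.88 tcp [ 0.4703 -0.0301  0.1384] tray [-0.0082 -0.115   0.0684] F [0.3 0.6 1. ] w 0.0008
pouch_pack [(0.88, [301.0, 1.6, 340.5, 121.9])]
side_guide [(0.95, [293.2, 114.0, 340.4, 239.9])]
far_guide_face [(0.16, [295.1, 120.7, 334.0, 244.8])]
```

```bash
python3 - <<'E'
from h import *
arm.move_l(tp(-.009,-.150,.070),speed=.1)
arm.move_l(tp(-.009,-.150,.135),speed=.2)
arm.move_l(tp(-.009,-.105,.215),speed=.2); arm.dwell(.15); st()
f=eyes.grab_frame("wrist"); pickle.dump(f,open("p5.pkl","wb")); s=eyes.grab_frame("scene")
g=np.zeros((560,800,3),np.uint8)
a=cv2.resize(cv2.cvtColor(f["color"],4)[0:250,270:370],(224,560),interpolation=2); b=cv2.resize(cv2.cvtColor(s["color"],4)[125:225,295:395],(560,560),interpolation=2)
g[:,:224]=a; g[:,240:]=b; g=np.clip(g.astype(float)*1.6,0,255).astype(np.uint8); cv2.imwrite("pics/z2.png",g); pickle.dump(s,open("s5.pkl","wb"))
E
```

```text
t 29.82 tcp [ 0.472  -0.1025  0.2644] tray [-0.009  -0.1062  0.2135] F [-0.4 -0.4 -0.2] w 0.0007
```

View pics/z2.png

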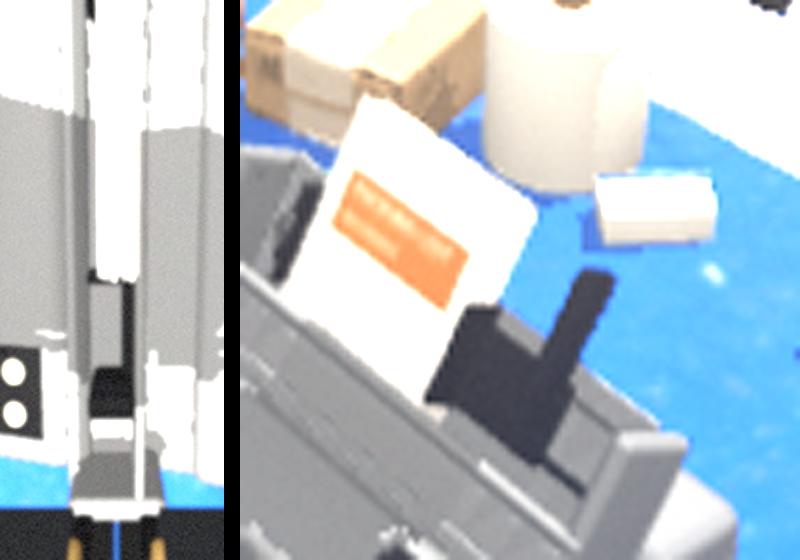

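```bash
python3 - <<'E'
from h import *
f=pickle.load(open("p5.pkl","rb")); f0=pickle.load(open("rel.pkl","rb"))
def at(f,u,v,z):
    o,d=ray(f,u,v); e=o+d*((z-(o-O)@tz)/(d@tz))-O; return np.round([e@tx,e@ty],4)
for n,g in(("before",f0),("after",f)):
    im=cv2.cvtColor(g["color"],cv2.COLOR_RGB2GRAY).astype(int)
    # sample image along tray y at top planes
    for nm,x,z,ys in (("pack z.124",-.008,.124,np.arange(-.066,-.044,.001)),("fin z.122",-.009,.122,np.arange(-.136,-.084,.002)),("far z.08",-.017,.08,np.arange(.046,.066,.001))):
        px=proj(g,[tp(x,y,z) for y in ys]).round().astype(int)
        print(n,nm,[(round(y*1000),int(im[v,u])) if 0<=v<400 and 0<=u<640 else None for y,(u,v) in zip(ys,px)])
E
```

```text
before pack z.124 [(-66, 37), (-65, 93), (-64, 107), (-63, 110), (-62, 110), (-61, 109), (-60, 109), (-59, 109), (-58, 108), (-57, 108), (-56, 110), (-55, 112), (-54, 142), (-53, 157), (-52, 191), (-51, 230), (-50, 232), (-49, 232), (-48, 228), (-47, 227), (-46, 228), (-45, 227), (-44, 227)]
before fin z.122 [(-136, 185), (-134, 171), (-132, 139), (-130, 68), (-128, 35), (-126, 49), (-124, 57), (-122, 43), (-120, 19), (-118, 32), (-116, 18), (-114, 18), (-112, 18), (-110, 22), (-108, 22), (-106, 19), (-104, 23), (-102, 102), (-100, 198), (-98, 198), (-96, 193), (-94, 168), (-92, 111), (-90, 109), (-88, 109), (-86, 108)]
before far z.08 [(46, 86), (47, 82), (48, 83), (49, 84), (50, 85), (51, 84), (52, 82), None, None, None, None, None, None, None, None, None, None, None, None, None, None]
after pack z.124 [(-66, 114), (-65, 116), (-64, 115), (-63, 115), (-62, 116), (-61, 116), (-60, 119), (-59, 121), (-58, 116), (-57, 116), (-56, 118), (-55, 118), (-54, 118), (-53, 109), (-52, 96), (-51, 129), (-50, 151), (-49, 176), (-48, 227), (-47, 231), (-46, 232), (-45, 237), (-44, 240)]
after fin z.122 [(-136, 189), (-134, 140), (-132, 90), (-130, 83), (-128, 79), (-126, 79), (-124, 80), (-122, 79), (-120, 81), (-118, 80), (-116, 82), (-114, 106), (-112, 115), (-110, 115), (-108, 186), (-106, 216), (-104, 218), (-102, 146), (-100, 36), (-98, 28), (-96, 31), (-94, 20), (-92, 20), (-90, 21), (-88, 20), (-86, 18)]
after far z.08 [(46, 39), (47, 42), (48, 40), (49, 42), None, None, None, None, None, None, None, None, None, None, None, None, None, None, None, None, None]
```

Fin and pack have closed up: the inner face and the pack's near edge are both at about -48.5 mm, and the pack moved about 3 mm. I'll confirm the hard stop with one more gentle push at a different height.

```bash
python3 - <<'E'
from h import *
arm.move_l(tp(-.009,-.150,.135),speed=.25)
arm.move_l(tp(-.009,-.150,.080),speed=.15)
arm.move_l(tp(-.009,-.122,.080),speed=.1); st()
print(arm.move_l(tp(-.009,-.098,.080),speed=.02,until_force=9)); st()
arm.move_l(tp(-.009,-.150,.080),speed=.12)
arm.move_l(tp(-.009,-.150,.145),speed=.2); st()
f=eyes.grab_frame("wrist"); pickle.dump(f,open("p6.pkl","wb"))
im=cv2.cvtColor(f["color"],cv2.COLOR_RGB2GRAY).astype(int)
for x,z,ys in ((-.008,.124,np.arange(-.056,-.038,.001)),(-.009,.122,np.arange(-.110,-.090,.001))):
    px=proj(f,[tp(x,y,z) for y in ys]).round().astype(int); print([(round(y*1000),int(im[v,u])) if 0<=v<400 else None for y,(u,v) in zip(ys,px)])
E
```

```text
t 31.38 tcp [ 0.4631 -0.0347  0.1491] tray [-0.009  -0.1217  0.0803] F [ 0.1  0.6 -0.2] w 0.0006
True
t 32.03 tcp [ 0.4701 -0.0351  0.1484] tray [-0.0089 -0.1147  0.0796] F [ 0.8 -0.9  0.1] w 0.0003
t 32.95 tcp [ 0.4324 -0.0642  0.2051] tray [-0.009  -0.1494  0.145 ] F [-0.2  0.7 -0.8] w 0.0005
[(-56, 39), (-55, 88), (-54, 149), (-53, 155), (-52, 157), (-51, 162), (-50, 188), (-49, 230), (-48, 251), (-47, 251), (-46, 251), (-45, 251), (-44, 251), (-43, 250), (-42, 251), (-41, 251), (-40, 251), (-39, 251)]
[(-110, 123), (-109, 120), (-108, 122), (-107, 122), (-106, 123), (-105, 123), (-104, 120), (-103, 111), (-102, 44), (-101, 28), (-100, 26), (-99, 33), (-98, 33), (-97, 31), (-96, 38), (-95, 32), (-94, 27), (-93, 31), (-92, 32), (-91, 25), (-90, 40)]
```

The guide stopped firmly at the same place (-114.7 mm) three times, which is a real stop. The robot is clear, so I'm handing in.

```bash
python3 -c "
from station import arm
print(arm.sign_off())"
```

```text
the job is handed in; nothing more can be done
None
```

I handed the job in at about 33 s: the pack stands on the tray's foot and the side guide is pushed in until it stopped firmly against the pack; I did not see the far-guide contact directly, and the hand-in gave no verdict.

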